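Complete the inspection kit tray in order of use

TASK

The inspection kit tray is laid out in order of use, starting at the brush's end: brush to dust the part, tweezers to lift it, ground steel bar as straightedge to check it. Without lifting the bar off the tray floor, slide it along the tray, away from the brush, until it lies close along the far end wall. Then lay the tweezers flat on the tray floor between brush and bar, parallel to them (across the tray, roughly centred) with clear space on both sides; leave the brush, the hexagon key and the stepped block where they are.

Things in the scene. Friction and masses are not known exactly. Their poses are not given: they have to be found in the camera images.
- tray_floor (a point): Low open metal tray, black rubber liner, fixed to the bench. Point: centre of the inner floor, 5 mm above the bench. Inner floor 200 mm along x (across the tray), 230 mm along y (along it); walls 3 mm, rolled rim 6 mm wide, its top 22 mm above the bench; a wire handle outside each y end. The brush is at the +y end; the -y end is the far end. z is up.
- brush_center (a point): Flat dusting brush, wooden handle and dark bristles, 31 x 180 x 10 mm, lying across the tray near its +y end. The point is its centre, half-way up; its y is its long axis, its x points towards the near end wall (tray +y).
- bar_center (a point): Ground steel straightedge bar, plain square section, 12 (x) x 190 (y) x 12 mm, 0.21 kg, loose, lying flat across the tray part-way along it, with open floor on both sides. The point is its centre, half-way up, and its balance point; y is its long axis, its x points towards the brush. Pushed off its centre, it swings round.
- tweezers_center (a point): Plain bright metal tweezers, 18 x 120 x 9 mm, lying flat on the bench among two other small things. The point is their centre, half-way up; y is the long axis. To be grasped across the 18 mm width at the centre; either way round will do in the tray.
- hex_key_8_center (a point): Bystander: dark L-shaped hexagon key, 30 x 84 x 9 mm, on the bench. The point is its centre, half-way up; y is along the long leg.
- step_block_center (a point): Bystander: ground steel stepped block, 20 x 60 x 20 mm, on the bench. The point is its centre, half-way up; y is the long axis.
Things that resemble listed ones, but are neither listed nor needed, are in the scene too. Leave any orange look-alike of the part that bears brush_center alone.

How it is judged (in metres and radians):
On the way, in this order (a step that is already met when the one before it is completed fails the run):
1. the bar lies at the far end of the tray, flat and across it, the tweezers not yet in the tray (y of bar_center in the frame of tray_floor between -0.12 and -0.09 m and z of bar_center in the frame of tray_floor below 0.011 m and angle between the y axis of bar_center and the x axis of tray_floor, either way round below 0.2 rad and horizontal distance between tweezers_center and tray_floor above 0.15 m), for 0.2 s.
2. the tweezers lie flat on the tray floor between brush and bar (z of tweezers_center in the frame of tray_floor between 0.002 and 0.0075 m and x of tweezers_center in the frame of tray_floor between -0.04 and 0.04 m and x of tweezers_center in the frame of bar_center above 0.018 m and x of tweezers_center in the frame of brush_center below -0.027 m and angle between the y axis of tweezers_center and the x axis of tray_floor, either way round below 0.3 rad), for 0.2 s.
At the end, for the whole second after the job is handed in: Bar flat on the tray floor, across the tray within 11 deg, at most 19 mm from the far end wall; tweezers flat on the floor between brush and bar, clear of both, across the tray within 17 deg, centre within 40 mm of the middle line; brush within 20 mm of its start (all of step 2 and y of bar_center in the frame of tray_floor between -0.12 and -0.09 m and z of bar_center in the frame of tray_floor below 0.011 m and angle between the y axis of bar_center and the x axis of tray_floor, either way round below 0.2 rad and distance of brush_center from where it was at the start of the episode below 0.02 m); the robot touches nothing.
It fails at once if the bar is lifted more than 15 mm off the tray floor or tipped up (z of bar_center in the frame of tray_floor above 0.021 m or angle between bar_center's own z axis and vertical above 0.35 rad).
It fails at once if the brush is moved more than 20 mm (distance of brush_center from where it was at the start of the episode above 0.02 m).
It fails at once if the hexagon key is moved more than 25 mm (distance of hex_key_8_center from where it was at the start of the episode above 0.025 m).
It fails at once if the stepped block is moved more than 25 mm (distance of step_block_center from where it was at the start of the episode above 0.025 m).
It also fails if it takes over 50 s, if anything falls off the work surface, if the arm or the gripper's body presses on something with over 40 N, if the wrist force passes 120 N, or if a joint passes its speed limit or range.

ROBOT

A 6-joint arm with a two-finger parallel gripper is mounted at the origin on a cart in front of the work surface, level with it; the furniture and walls round the work are solid. World frame = base frame: x ahead of the robot, y to its left, z up, the work surface at z = 0. Lengths are in m, angles in degrees, forces in N, time in s.
With the tool pointing down it reaches from about 0.325 to 0.775 m from the base axis. Payload 5.5 kg.
Tool frame: the origin (TCP) lies at the very end of the fingers, on their centre line; the grasp point (between the pads) lies 19 mm behind it; z points along the fingers, y is the line along which they close (so a half turn about z gives the same grasp; the last joint's range is limited). The gripper opens to 88 mm and grips with 3 to 60 N. Pads are 20 mm wide; open, the fingers measure 115 mm over their backs; the gripper's body (75 mm by 178 mm) begins 61 mm behind the grasp point.
Start: joints at [60.98, 5.22, 70.514, -0, 104.267, -3.249], TCP at [0.261, 0.54, 0.223] pointing down, gripper open.
Joint ranges: [-164.24, 164.24], [-49.07, 125.15], [9.68, 141.18], [-86.29, 266.29], [3.28, 154.24], [-151.56, 151.56]. Speed limits (degrees/s): [147.25, 147.25, 172.46, 180, 180, 180].

INTERFACE

Orientations are given as a 3x3 rotation matrix whose columns are the frame's x, y, z axes.
In Python, from rig import ctrl gives the robot as it stands. The module is installed in compiled form; this text tells all that it offers. Calls block until the motion is done:
- ctrl.move_pose(position, orientation): joint-space move of the TCP to a pose.
- ctrl.move_l(position, frame=None, max_speed=0.15, max_force=None): straight line of the TCP; frame=None keeps the orientation; max_speed is the mean speed in m/s. With max_force (N) it stops when the force on the tool has changed by that much, and returns True; else False.
- ctrl.move_joints(angles): joint-space move.
- ctrl.set_gripper(opening, squeeze=None): opening from 0.0 (shut) to 1.0 (fully open); squeeze is the grip in N (None keeps the last); returns when the fingers have stopped.
- ctrl.dwell(seconds).
- ctrl.solve_ik(position, orientation): joint angles nearest the present ones, or None.
- ctrl.read_camera(name): name is "side" or "top"; returns (picture, depth): 400x640x3 uint8, red, green, blue; 400x640 float32, m along the optical axis (not along the pixel's ray), 0 where there is no reading.
- ctrl.calibration(name): a dict with "camera_matrix" (3x3 intrinsics, pixels), "position" and "attitude" of the camera in the world. Camera axes: x right, y up, looking along -z (the intrinsics and any distortion apply to the point x, -y, -z); pixel columns grow to the right and rows downward; lengths in m; the calibration is good to about 2 mm. A picture is of the moment at which its call begins. calibration takes no time and is no camera call.
A pose or a line that the arm cannot do raises ctrl.IKError and nothing moves.
- ctrl.finish_job(): hands the job in; it is judged then, once.
Readings, each from a call of its own:
- ctrl.get_time(): time.
- ctrl.get_qpos(): joint angles.
- ctrl.get_qvel(): joint speeds.
- ctrl.get_tau(): joint torques, N m.
- ctrl.get_tcp_pos(): TCP position.
- ctrl.get_tcp_rot(): TCP orientation.
- ctrl.get_wrist_force(): force on the tool from outside, world axes, zero at the start.
- ctrl.get_wrist_torque(): the same for the moment, N m.
- ctrl.get_gripper_width(): opening from 0.0 (shut) to 1.0 (fully open).
- ctrl.get_finger_force(): force on a finger pad.
Only numpy, scipy, OpenCV 4.12 (cv2) and the standard library are available. Lean on these libraries where they do the work, as an engineer would, in place of code of your own. Each camera call takes 0.05 s, during which the arm holds its last target. There are 200 camera calls.

## Working session

There is one attempt and no reset: what is moved stays moved. The work goes in short steps, each a Python script; the robot and the scene stay as the last script left them, time stands still between calls to the robot, and variables do not carry over. Pictures are saved under pics/ and viewed, at most 10 in all, crops included, and the job is handed in when it is done.

```bash
mkdir -p pics
cat > h.py <<'E'
import numpy as np, cv2
from rig import ctrl
def cloud(name):
    img,d=ctrl.read_camera(name); c=ctrl.calibration(name)
    K=np.array(c["camera_matrix"]); R=np.array(c["attitude"]); p=np.array(c["position"])
    v,u=np.mgrid[0:400,0:640]
    X=np.stack([(u-K[0,2])/K[0,0]*d,-(v-K[1,2])/K[1,1]*d,-d],-1)
    W=X@R.T+p; W[d==0]=np.nan
    return img,d,W
def save(n,img): cv2.imwrite(f"pics/{n}.png",img[...,::-1])
E
python3 - <<'E'
from h import *
for n in("top","side"):
    i,d,W=cloud(n); save(n+"0",i); np.save(n+"0.npy",W)
    c=ctrl.calibration(n); print(c)
E
```

```text
{'camera_matrix': array([[429.5370573 ,   0.        , 316.78277236],
       [  0.        , 429.5370573 , 198.20674256],
       [  0.        ,   0.        ,   1.        ]]), 'position': array([0.41817766, 0.16267082, 1.53672461]), 'attitude': array([[-2.07523766e-02,  9.97420794e-01, -6.87102530e-02],
       [-9.99782891e-01, -2.08320563e-02, -4.43238442e-04],
       [-1.87347109e-03,  6.86861371e-02,  9.97636559e-01]])}
{'camera_matrix': array([[375.5874387 ,   0.        , 319.29239495],
       [  0.        , 375.5874387 , 199.12350237],
       [  0.        ,   0.        ,   1.        ]]), 'position': array([-0.19100203, -0.67400992,  0.81784409]), 'attitude': array([[ 0.76740033,  0.36431651, -0.52760802],
       [-0.64111314,  0.44679501, -0.6239777 ],
       [ 0.00840725,  0.81709712,  0.57643873]])}
```

View pics/top0.png

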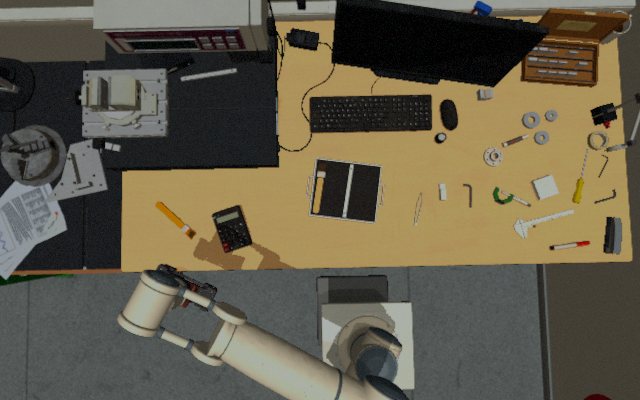

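View pics/side0.png

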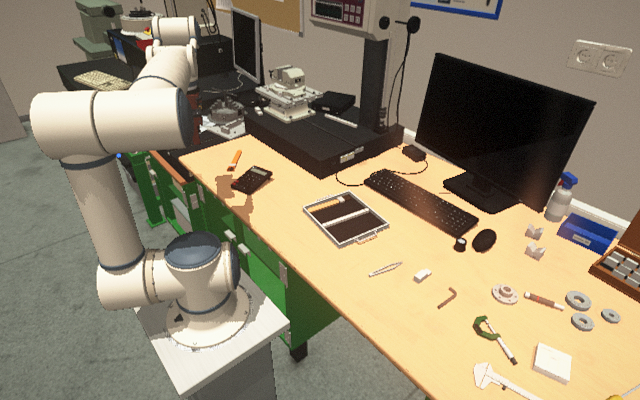

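The top view shows the tray centred near (345,190), the brush at (320,193), the bar at (348,190), the tweezers at (418,208), the block at (443,191) and the hex key at (468,195). Next I'll crop and fit poses.

Run:
```python
from h import *
i=cv2.imread("pics/top0.png"); W=np.load("top0.npy")
cv2.imwrite("pics/crop.png",cv2.resize(i[145:235,300:480],None,fx=4.4,fy=4.4,interpolation=cv2.INTER_CUBIC))
for n,(u,v) in dict(traycorners_a=(316,158),b=(383,163),c=(376,223),d=(308,217),brush=(320,193),floor=(333,190),floor2=(363,190),bar=(348,190),bart=(351,166),barb=(345,214),tw=(418,208),blk=(443,191),hex=(469,195),bench=(400,200)).items(): print(n,W[v,u].round(4))
g=cv2.cvtColor(i,cv2.COLOR_BGR2GRAY)
def fit(n,m,x0,x1,y0,y1,z):
    # rays intersected with plane z
    s=np.zeros_like(m); s[y0:y1,x0:x1]=m[y0:y1,x0:x1]
    k,l,st,_=cv2.connectedComponentsWithStats(s.astype(np.uint8)); j=1+np.argmax(st[1:,4])
    v,u=np.nonzero(l==j)
    c=ctrl.calibration("top");K=c["camera_matrix"];R=c["attitude"];p=c["position"]
    r=np.stack([(u-K[0,2])/K[0,0],-(v-K[1,2])/K[1,1],-np.ones(len(u))],-1)@R.T
    P=(p+r*((z-p[2])/r[:,2])[:,None])[:,:2]
    (cx,cy),(w,h),a=cv2.minAreaRect(P.astype(np.float32)*1000)
    e=np.linalg.eigh(np.cov(P.T))[1][:,1]
    print(n,len(u),"rect",cx,cy,w,h,a,"mean",P.mean(0).round(4),"axis deg",np.degrees(np.arctan2(e[1],e[0])))
hsv=cv2.cvtColor(i,cv2.COLOR_BGR2HSV)
fit("bar",(g>100),337,359,164,217,.017)
fit("floor+",(g<60),312,378,162,220,.005)
ben=np.median(i[195:205,395:408].reshape(-1,3),0); D=np.abs(i.astype(int)-ben).sum(2); print(ben)
fit("tw",D>60,408,428,185,230,.005)
fit("blk",D>60,434,452,180,204,.02)
fit("hex",D>60,458,480,180,212,.005)
```

```text
traycorners_a [0.6656 0.1632 0.024 ]
b [ 0.6451 -0.0767  0.0079]
c [ 0.4308 -0.0457  0.0036]
d [0.4573 0.1961 0.    ]
brush [0.5413 0.1515 0.0144]
floor [0.5515 0.1049 0.0094]
floor2 [ 0.55   -0.003   0.0011]
bar [0.5492 0.0523 0.0228]
bart [0.6353 0.039  0.0172]
barb [0.4646 0.065  0.022 ]
tw [ 0.4812 -0.1971  0.004 ]
blk [ 0.5387 -0.2835  0.0221]
hex [ 5.241e-01 -3.825e-01  1.000e-04]
bench [ 0.5112 -0.1341  0.0033]
bar 213 rect 549.7515258789062 52.87327575683594 14.101004600524902 188.68426513671875 80.11200714111328 mean [0.5489 0.053 ] axis deg 170.038973869571
floor+ 1438 rect 542.36328125 -3.13458251953125 97.97566223144531 196.0874481201172 81.68348693847656 mean [ 0.5403 -0.0026] axis deg 171.77089951150785
[ 92. 150. 173.]
tw 26 rect 445.7480163574219 -184.9171905517578 7.115917682647705 49.828636169433594 87.92062377929688 mean [ 0.4405 -0.1843] axis deg 179.1810579428668
blk 115 rect 537.29931640625 -279.8058166503906 60.44502258300781 23.929176330566406 2.0833139419555664 mean [ 0.5367 -0.2795] axis deg -178.82864292647193
hex 87 rect 524.3031005859375 -382.1973876953125 86.47142791748047 26.692596435546875 13.43454360961914 mean [ 0.5284 -0.381 ] axis deg -173.2772818304406
```

View pics/crop.png

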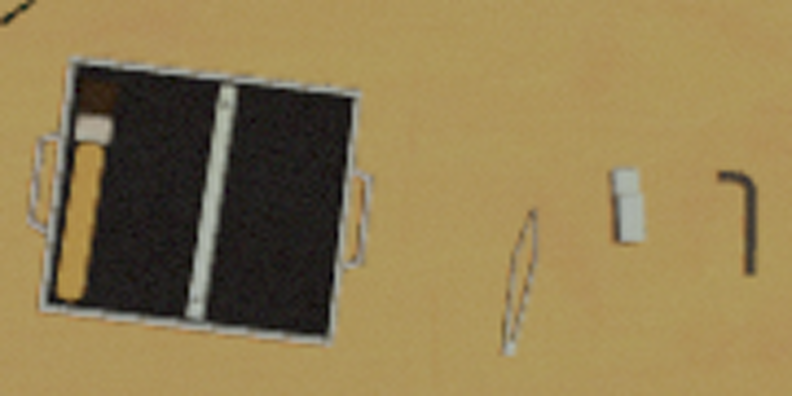

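The crop shows the tray rim corners at about (73,62), (356,94), (330,342) and (42,308). The tweezers run from (533,210) to (509,355). I'll convert those to world coordinates.

```bash
cat >> h.py <<'E'
def ray(n,u,v,z):
    c=ctrl.calibration(n);K=c["camera_matrix"];R=c["attitude"];p=c["position"]
    r=R@np.array([(u-K[0,2])/K[0,0],-(v-K[1,2])/K[1,1],-1.]); return (p+r*(z-p[2])/r[2])[:2]
E
python3 - <<'E'
from h import *
f=lambda x,y,z:ray("top",(x+.5)/4.4-.5+300,(y+.5)/4.4-.5+145,z)
C=[f(*q,.022) for q in((73,62),(356,94),(330,342),(42,308))]
print(np.round(C,4),np.mean(C,0), [np.linalg.norm(C[k]-C[k-1]) for k in range(4)])
d=(C[0]+C[3]-C[1]-C[2]); print("tray +y deg",np.degrees(np.arctan2(d[1],d[0])))
d=(C[0]+C[1]-C[2]-C[3]); print("tray x deg",np.degrees(np.arctan2(d[1],d[0])))
a,b=f(533,210,.005),f(509,355,.005);print("tw",a,b,(a+b)/2,np.linalg.norm(a-b),np.degrees(np.arctan2(*(a-b)[::-1])))
print(f(521,283,.005))
i=cv2.imread("pics/side0.png"); cv2.imwrite("pics/scrop.png",cv2.resize(i[185:310,295:465],None,fx=4.4,fy=4.4,interpolation=cv2.INTER_CUBIC))
E
```

```text
[[ 0.6634  0.1625]
 [ 0.6325 -0.0654]
 [ 0.4331 -0.0384]
 [ 0.4651  0.1914]] [0.54851838 0.06251776] [np.float64(0.2003751395885923), np.float64(0.2299589800534243), np.float64(0.2012105428415819), np.float64(0.23205867968167487)]
tray +y deg 82.1816451019961
tray x deg -8.004255940352952
tw [ 0.53693074 -0.20880952] [ 0.41977988 -0.1850231 ] [ 0.47835531 -0.19691631] 0.11954128068453272 -11.47736748072826
[ 0.47779628 -0.19687013]
```

View pics/scrop.png

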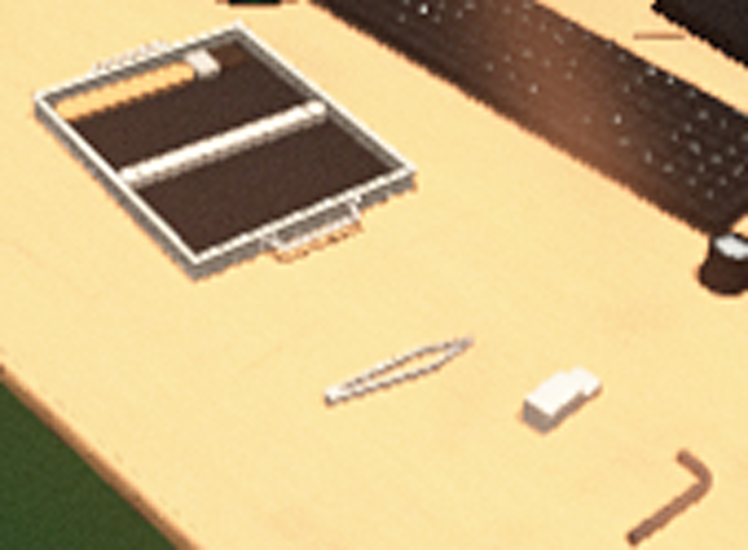

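```bash
cat >> h.py <<'E'
T=np.array([.5485,.0625]); YAW=-8.0
def tr(x,y):
    a=np.radians(YAW); return T+np.array([[np.cos(a),-np.sin(a)],[np.sin(a),np.cos(a)]])@[x,y]
def intray(p):
    a=np.radians(YAW); return np.array([[np.cos(a),np.sin(a)],[-np.sin(a),np.cos(a)]])@(np.array(p)-T)
def rot(deg):  # closing axis at deg, tool down; the sign that centres joint 6
    a=np.radians(deg); y=np.array([np.cos(a),np.sin(a),0]); z=np.array([0,0,-1.])
    return np.stack([np.cross(y,z),y,z],1)
def best(xy,z,deg):
    c=[(abs(q[5]),d) for d in(deg,deg+180) for q in[ctrl.solve_ik([*xy,z],rot(d))] if q is not None]
    return rot(min(c)[1])
E
python3 - <<'E'
from h import *
x=.0025; p=tr(x,.032)
R=best(p,.15,YAW); ctrl.move_pose([*p,.15],R); print(ctrl.get_qpos(),ctrl.get_time(),ctrl.get_gripper_width())
print(ctrl.move_l([*p,.009],max_speed=.08,max_force=8), ctrl.get_wrist_force())
print(ctrl.move_l([*tr(x,-.087),.009],max_speed=.04,max_force=15), intray(ctrl.get_tcp_pos()[:2]),ctrl.get_wrist_force(),ctrl.get_time())
i,d,W=cloud("side"); save("push",cv2.resize(i[185:310,295:465],None,fx=4.4,fy=4.4,interpolation=cv2.INTER_CUBIC))
E
```

```text
[ 6.21149027e+00 -5.80067500e-01  8.37910525e+01  2.03126416e-02
  9.67663245e+01  1.41232349e+01] 2.05 1.001030542506178
False [-0.37590901  0.23826597 -0.72714804]
False [ 0.00249161 -0.0869244 ] [-0.4203486   2.17507712  0.50772605] 7.0833
```

View pics/push.png

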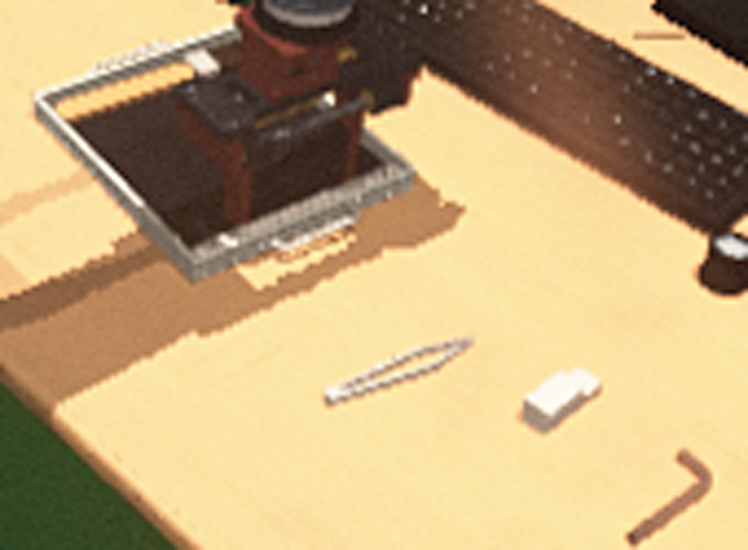

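The bar, with its end visible at about (230,240), lies along the far wall with both fingers behind it. I'll back off, hover by the tweezers and check the bar.

Run:
```python
from h import *
ctrl.move_l([*tr(.0025,-.065),.009],max_speed=.08)
ctrl.move_l([*tr(.0025,-.065),.13])
p=np.array([.4784,-.1969]); R=best(p,.13,-11.5+90)
ctrl.move_pose([*p,.13],R); ctrl.set_gripper(.5,12)
print(ctrl.get_qpos(),ctrl.get_time())
i,d,W=cloud("top"); save("top1",cv2.resize(i[145:235,300:480],None,fx=4.4,fy=4.4,interpolation=cv2.INTER_CUBIC))
```

```text
[-2.61430154e+01 -7.50538455e+00  9.24439614e+01  8.92763672e-04
  9.50599140e+01  7.53591751e+01] 10.4833
```

View pics/top1.png

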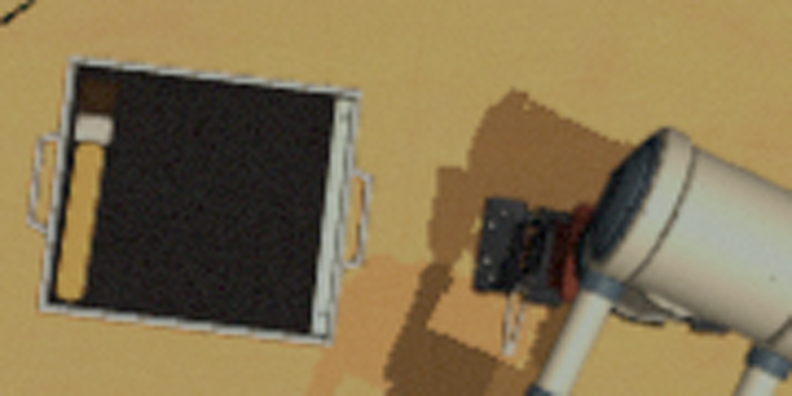

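The bar lies snug and parallel along the far wall, from (341,97) to (321,333). The brush hasn't moved. Now I'll grasp the tweezers.

Run:
```python
from h import *
print("bar tray-frame",intray(ray("top",(331.5)/4.4-.5+300,(215.5)/4.4-.5+145,.017)))
p=np.array([.4784,-.1969])
print(ctrl.move_l([*p,.003],max_speed=.07,max_force=6),ctrl.get_tcp_pos())
ctrl.set_gripper(0,12); print(ctrl.get_gripper_width()*88,ctrl.get_finger_force())
ctrl.move_l([*p,.10],max_speed=.1); print(ctrl.get_gripper_width()*88,ctrl.get_finger_force(),ctrl.get_time())
i,d,W=cloud("side"); save("grasp",cv2.resize(i[185:310,295:465],None,fx=4.4,fy=4.4,interpolation=cv2.INTER_CUBIC))
```

```text
bar tray-frame [ 0.00166668 -0.10626394]
False [ 0.4786509  -0.1970196   0.00343066]
16.332896754884697 11.89018900571682
16.09225960660167 11.876174894387077 14.1667
```

View pics/grasp.png

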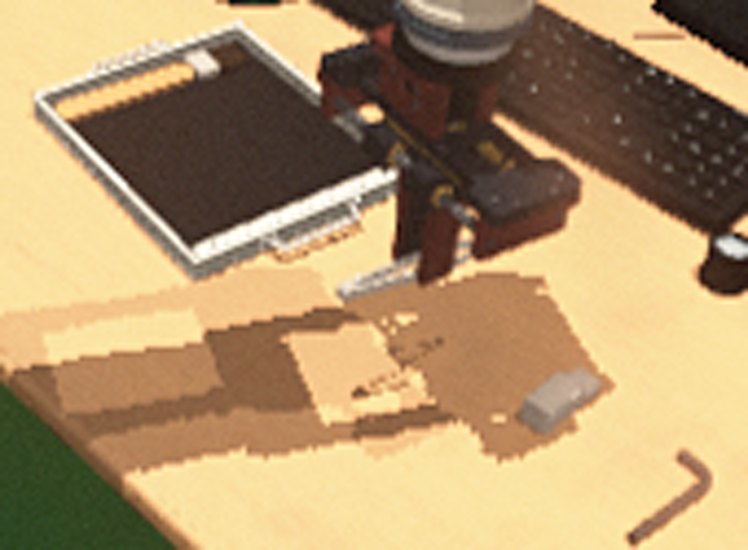

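The tweezers are held level between the fingers, from (345,293) to (470,245). Now I'll place them.

Run:
```python
from h import *
p=tr(0,-.013); R=best(p,.10,YAW+90)
ctrl.move_pose([*p,.10],R)
print(ctrl.get_qpos(), ctrl.get_gripper_width()*88, ctrl.get_time())
print(ctrl.move_l([*p,.0085],max_speed=.05,max_force=4),ctrl.get_tcp_pos())
ctrl.set_gripper(.5); ctrl.dwell(.3)
ctrl.move_l([*p,.15],max_speed=.1)
ctrl.move_pose([.35,-.35,.25],ctrl.get_tcp_rot()); print(ctrl.get_time())
i,d,W=cloud("top"); save("top2",cv2.resize(i[145:235,300:480],None,fx=4.4,fy=4.4,interpolation=cv2.INTER_CUBIC))
```

```text
[ 1.61573298e+00 -2.03880735e+00  9.03364014e+01 -3.24712105e-03
  9.17074765e+01 -8.03383081e+01] 16.40225399558397 16.5333
False [0.54688118 0.04959911 0.0088021 ]
22.6833
```

View pics/top2.png

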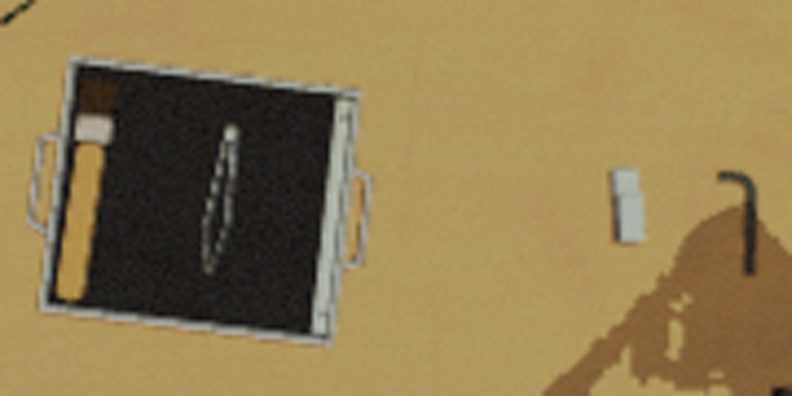

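The tweezers run from (231,130) to (208,270), centred between the brush and the bar and parallel to both. The block and key haven't moved. I'm handing the job in.

```bash
python3 -c "
from rig import ctrl
print(ctrl.finish_job())"
```

```text
the job is handed in; nothing more can be done
None
```

The job is handed in (no verdict came back): in the last picture the bar lies along the far end wall, the tweezers lie centred across the tray between brush and bar, and the brush, hexagon key and stepped block are where they started.

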